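Hold the hidden bolt head behind the display bracket

ROBOT

A 6-joint arm with a two-finger parallel gripper is mounted at the origin on the work surface. World frame = base frame: x ahead of the robot, y to its left, z up, the work surface at z = 0. Lengths are in m, angles in degrees, forces in N, time in s.
With the tool pointing down it reaches from about 0.375 to 0.975 m from the base axis. Payload 3.8 kg.
Tool frame: the origin (TCP) lies midway between the tips of the shut fingers; the grasp point (between the pads) lies 19 mm behind it; z points along the fingers, y is the line along which they close (so a half turn about z gives the same grasp; the last joint's range is limited). The gripper opens to 88 mm and grips with 3 to 60 N. Pads are 18 mm wide; open, the fingers measure 123 mm over their backs; the gripper's body (75 mm by 187 mm) begins 45 mm behind the grasp point.
Start: joints at [65.38, 15.12, 91.902, -0, 72.978, -2.114], TCP at [0.258, 0.624, 0.239] pointing down, gripper open.
Joint ranges: [-150.88, 150.88], [-54.13, 125.18], [17.81, 147.31], [-75.09, 255.09], [0, 152.58], [-146.25, 146.25]. Speed limits (degrees/s): [147.25, 147.25, 180, 180, 180, 180].

INTERFACE

Orientations are given as [roll, pitch, yaw] about the fixed x, y, z axes, in that order (R = Rz(yaw) Ry(pitch) Rx(roll)).
In Python, from cell import arm, gripper_to, optics gives the robot as it stands. The module is installed in compiled form; this text tells all that it offers. Calls block until the motion is done:
- arm.goto(position, orientation): joint-space move of the TCP to a pose.
- arm.move_l(position, ori=None, rate=0.15): straight line of the TCP; ori=None keeps the orientation; rate is the mean speed in m/s.
- arm.movej(angles): joint-space move.
- gripper_to(opening, grip_force=None): opening from 0.0 (shut) to 1.0 (fully open); grip_force is the grip in N (None keeps the last); returns when the fingers have stopped.
- arm.wait(seconds).
- arm.ik(position, orientation): joint angles nearest the present ones, or None.
- optics.grab_frame(name): name is "scene" or "top" or "wrist"; returns a dict with "image" (480x640x3 uint8, blue, green, red), "fx", "fy", "cx", "cy" (pixels), "R" (3x3) and "t" (3): a world point X has camera coordinates R X + t. Camera axes: x right, y down, z forward; pixel columns grow to the right and rows downward; lengths in m; the calibration is good to about 2 mm. A picture is of the moment at which its call begins. There is no depth.
A pose or a line that the arm cannot do raises arm.Unreachable and nothing moves.
- arm.finish_job(): hands the job in; it is judged then, once.
Readings, each from a call of its own:
- arm.current_clock(): time.
- arm.current_qpos(): joint angles.
- arm.current_joint_vel(): joint speeds.
- arm.current_effort(): joint torques, N m.
- arm.current_eef_pos(): TCP position.
- arm.current_tool_rot(): TCP orientation.
- arm.current_ft_force(): force on the tool from outside, world axes, zero at the start.
- arm.current_ft_torque(): the same for the moment, N m.
- arm.current_finger_gap(): opening from 0.0 (shut) to 1.0 (fully open).
- arm.current_grasp_force(): force on a finger pad.
Only numpy, scipy, OpenCV 4.12 (cv2) and the standard library are available. Lean on these libraries where they do the work, as an engineer would, in place of code of your own. Each camera call takes 0.05 s, during which the arm holds its last target. There are 200 camera calls.

TASK

Fix the steel bracket to the shop's display table: first press the captive black screw-knob on its foot fully down, only then turn it clockwise (seen from above) as far as it goes, and let go of it. Then reach down into the narrow gap between the bracket's upright and the wooden tray behind it, grip the slowly turning hexagonal bolt head there and hold it still, so that the nut below the table can tighten; finish while firmly holding the head. Leave the wooden goods standing beside the bracket undisturbed.

Things in the scene. Friction and masses are not known exactly. Their poses are not given: they have to be found in the camera images.
- bracket: Fixed steel angle bracket, wooden tray fixed behind it. Origin on the table under the bolt; z up, x from knob to bolt and tray, y along the gap. Foot 185 x 140 mm, 6 mm thick (x -135 to 50). Upright 5 mm thick, 140 mm wide at x -28 to -23 mm, top 62 mm above the table. Tray 160 x 300, 60 mm high, front face at x 22 mm. So the gap is 45 mm wide, open above and at both y ends, bolt midway.
- knob_grip (a point): Point on the vertical axis of the black screw-knob, at bracket (-100, 0) mm, 48 mm above the table when up, 41 mm when down. The knob is a bar 42 mm long (this point's x), 14 mm thick (its y: grip across this, from above), its top 16 mm above this point, a disc 32 mm across 20 mm below it. At the start the bar lies within 0.2 rad of the bracket's x axis.
- screw (a joint): How far the captive screw is pushed down, m: about 0 at the start, 0.007 fully down. Takes about 4 N and stays where it is left.
- knob (a joint): Turn of the screw-knob, rad: grows clockwise seen from above, 0 to 0.2 at the start, stop at 1.2. Stiff to about 0.06 N m, stays where it is left.
- bolt: Steel hexagon bolt head, 24 mm across flats, 14 mm high, axis vertical. Origin: centre of the head, 27 mm above the table, 21 mm above the foot, mid-gap; z up, flats face y and every 60 degrees on. A nut runner below drags it anticlockwise (from above) at about 0.25 rad/s with 0.08 N m; gripped fingers stop it, and the hexagon turns flat against them by itself. Any angle at the start.
- cup: Loose wooden cup, 72 mm across, 75 mm high, beside the bracket; origin at the centre of its underside. Bystander.
- trinket_box: Loose dark wooden block-like box 90 x 65 x 45 mm beside the bracket; origin at the centre of its underside. Bystander.
- pepper_mill: Loose turned pale wooden mill, 50 mm across, 100 mm high, beside the bracket; origin at the centre of its underside. Bystander.

How it is judged (in metres and radians):
On the way, in this order (a step that is already met when the one before it is completed fails the run):
1. the screw-knob is pressed down before it is turned (value of joint screw above 0.0045 m and value of joint knob below 0.5 rad), for 0.1 s.
2. the pressed screw-knob is turned clockwise to its stop (value of joint screw above 0.0045 m and value of joint knob above 1.05 rad), for 0.2 s.
3. the screw-knob is let go and the bolt head is gripped and held from turning (all of step 2 and contact force between the fingers and bolt above 4 N and angular speed of bolt below 0.08 rad/s and distance between the grasp point and bolt below 0.022 m), for 1 s.
At the end, for the whole second after the job is handed in: Screw down more than 4.5 mm of its 7, knob turned past 1.05 of 1.2 rad; the bolt head is between the fingers (grasp point within 22 mm of the head's centre), touched by them with more than 4 N and turning slower than 0.08 rad/s (all of step 3); the arm keeps its last pose, push and grip.
It fails at once if the screw-knob is turned before it is pressed down (value of joint knob above 0.5 rad and value of joint screw below 0.003 m).
It fails at once if the cup is moved or tipped (distance of cup from where it was at the start of the episode above 0.02 m or angle between cup's own z axis and vertical above 0.3 rad).
It fails at once if the trinket box is moved or tipped (distance of trinket_box from where it was at the start of the episode above 0.02 m or angle between trinket_box's own z axis and vertical above 0.3 rad).
It fails at once if the pepper mill is moved or tipped (distance of pepper_mill from where it was at the start of the episode above 0.02 m or angle between pepper_mill's own z axis and vertical above 0.3 rad).
It also fails if it takes over 45 s, if anything falls off the work surface, if the arm or the gripper's body presses on something with over 40 N, if the wrist force passes 120 N, or if a joint passes its speed limit or range.

## Working session

There is one attempt and no reset: what is moved stays moved. The work goes in short steps, each a Python script; the robot and the scene stay as the last script left them, time stands still between calls to the robot, and variables do not carry over. Pictures are saved under pics/ and viewed, at most 10 in all, crops included, and the job is handed in when it is done.

```bash
mkdir -p pics; cat > h.py <<'E'
import numpy as np, cv2
from cell import arm, gripper_to, optics
def shot(n,f):
    d=optics.grab_frame(n); cv2.imwrite(f'pics/{f}.png',d['image']); np.savez(f'pics/{f}.npz',**d); return d
def ray(f,u,v,z):
    d=np.load(f'pics/{f}.npz'); R,t=d['R'],d['t']
    c=-R.T@t; r=R.T@np.array([(u-d['cx'])/d['fx'],(v-d['cy'])/d['fy'],1])
    return c+r*(z-c[2])/r[2]
def proj(f,X):
    d=np.load(f'pics/{f}.npz'); p=d['R']@np.array(X)+d['t']
    return np.array([d['fx']*p[0]/p[2]+d['cx'],d['fy']*p[1]/p[2]+d['cy']])
E
python3 - <<'E'
from h import *
for n in ('top','scene','wrist'):
    d=shot(n,n+'0'); print(n,d['fx'],-d['R'].T@d['t'])
print(arm.current_clock(),arm.current_tool_rot())
E
```

```text
top 441.6901645363229 [0.40773375 0.03340048 0.82870791]
scene 466.5661567230467 [ 1.15412743 -0.23658014  0.60903908]
wrist 388.8015446225803 [0.19630031 0.64882482 0.3843683 ]
0.15 [-1.79901315e+02 -4.19651239e-03  1.57492777e+02]
```

View pics/top0.png

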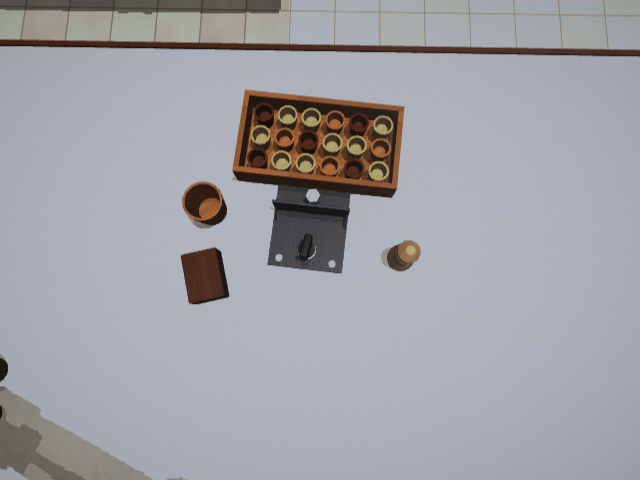

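View pics/scene0.png

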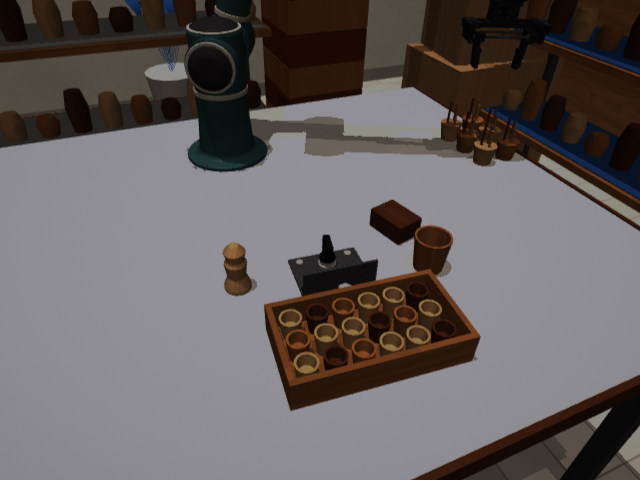

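The top view shows the bolt near (313,195), the knob near (307,245), the cup at (204,203), the box at (205,275) and the mill at (405,255). I'll enlarge it.

```bash
python3 - <<'E'
from h import *
im=cv2.imread('pics/top0.png')[175:280,250:390]
im=cv2.convertScaleAbs(im,alpha=1.7,beta=25)
cv2.imwrite('pics/c1.png',cv2.resize(im,None,fx=5.5,fy=5.5,interpolation=cv2.INTER_CUBIC))
print(ray('top0',313,195,.034),ray('top0',307,245,.05),[ray('top0',*p,z) for p,z in (((204,203),.07),((205,272),.045),((405,253),.07))])
E
```

```text
[0.63189583 0.05044101 0.034     ] [0.53486003 0.05853504 0.05      ] [array([0.60301014, 0.24271512, 0.07      ]), array([0.48280476, 0.23939127, 0.045     ]), array([ 0.52135576, -0.11216447,  0.07      ])]
```

View pics/c1.png

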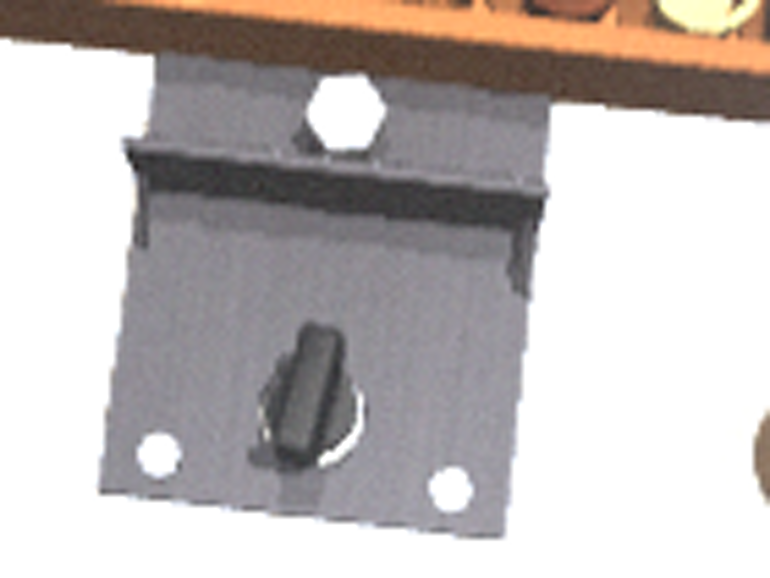

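The crop shows these positions:
- Bolt centre at (346,112).
- Upright top edge from (125,140) to (548,190).
- Foot front corners at (100,492) and (505,538).
- Knob bar top from about (323,335) to (300,440).

```bash
python3 - <<'E'
from h import *
from scipy.optimize import least_squares
full=lambda p:np.array(p)/5.5+[250,175]-0.4
pts=[((100,492),(-.135,.07,.006)),((505,538),(-.135,-.07,.006)),((125,141),(-.0255,.07,.062)),((548,190),(-.0255,-.07,.062)),((346,112),(0,0,.034))]
def W(q,X):
    c,s=np.cos(q[2]),np.sin(q[2]); return [q[0]+c*X[0]-s*X[1],q[1]+s*X[0]+c*X[1],X[2]]
f=lambda q:np.concatenate([proj('top0',W(q,X))-full(p) for p,X in pts])
r=least_squares(f,[.63,.05,0]); q=r.x
print(q,np.degrees(q[2]),r.fun.round(2)); np.save('q.npy',q)
a,b=ray('top0',*full((323,332)),.064),ray('top0',*full((302,440)),.064)
print('knob',(a+b)/2,np.linalg.norm(a-b),np.degrees(np.arctan2(*(a-b)[1::-1])), 'pred',W(q,(-.1,0,.048)))
th=q[2]
for P,yaw in ((W(q,(-.1,0,.2)),np.degrees(th)),(W(q,(0,0,.02)),np.degrees(th)+90)):
  for k in (-180,0,180):
   for pit in (0,):
    print(yaw+k,arm.ik(P,[180,0,yaw+k]))
E
```

```text
[ 0.63189794  0.05114589 -0.09241594] -5.2950435382912 [-0.41  0.13  0.21  0.34 -0.4  -0.11  0.47 -0.39  0.11  0.03]
knob [0.53300534 0.05910396 0.064     ] 0.03553005527705864 -9.312773455628093 pred [np.float64(0.5323246711860656), np.float64(0.06037433162243888), 0.048]
-185.2950435382912 [  3.80667696   1.66247498 111.4244709    0.          66.91305412
 -80.8982795 ]
-5.2950435382912 [ 3.80667696e+00  1.66247498e+00  1.11424471e+02 -2.54444375e-14
  6.69130541e+01  9.91017205e+01]
174.7049564617088 [  3.80667696   1.66247498 111.4244709    0.          66.91305412
 -80.8982795 ]
-95.2950435382912 None
84.7049564617088 [ 2.37647351e+00  2.28873750e+01  1.06874506e+02 -2.54444375e-14
  5.02381191e+01  7.67151705e+00]
264.7049564617088 None
```

```bash
python3 - <<'E'
from h import *
x,y=.5327,.0598; yaw=171.
arm.goto([x,y,.16],[180,0,yaw]); gripper_to(.5,40)
arm.move_l([x,y,.075]); 
arm.move_l([x,y,.033],rate=.08)
print(arm.current_ft_force()); shot('wrist','w1')
gripper_to(0,40); print(arm.current_finger_gap()*88,arm.current_grasp_force(),arm.current_ft_force())
shot('top','t1')
print(arm.current_clock(),arm.current_eef_pos())
E
python3 - <<'E'
import cv2,numpy as np
a=cv2.imread('pics/w1.png');b=cv2.imread('pics/t1.png')[150:300,220:420]
cv2.imwrite('pics/c2.png',np.hstack([cv2.resize(a,(400,300)),cv2.resize(b,(400,300))]))
E
```

```text
[-0.00705815 -0.13257119 -0.33984728]
13.571839657466672 39.998592641204596 [-0.23014615 -3.20398258  2.3547398 ]
5.2417 [0.53296399 0.05938551 0.0333253 ]
```

View pics/c2.png

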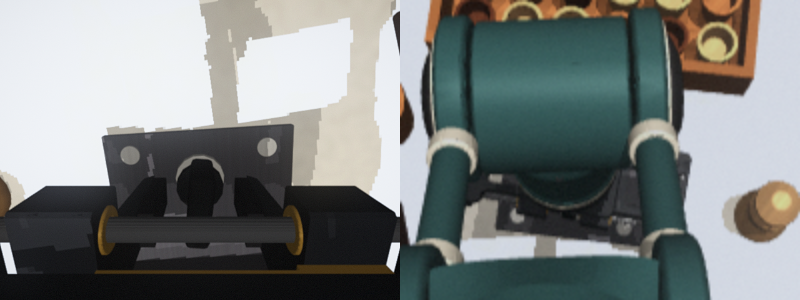

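The wrist view shows the bar centred between the fingers, and the 13.6 mm gap matches its thickness. Next I press it down.

```bash
python3 - <<'E'
from h import *
p=arm.current_eef_pos(); z=.033
for i in range(10):
    z-=.001; arm.move_l([.5327,.0598,z],rate=.02)
    F=arm.current_ft_force(); print(round(z,4),arm.current_eef_pos()[2].round(4),F.round(1))
    if F[2]>15: break
arm.wait(.2)
print(arm.current_clock(),arm.current_finger_gap()*88,arm.current_ft_torque())
E
```

```text
0.032 0.0322 [-0.  -4.2  3.5]
0.031 0.031 [ 0.2 -5.2  3. ]
0.03 0.0299 [ 0.3 -4.4  1. ]
0.029 0.0289 [ 0.2 -5.5  3.1]
0.028 0.0279 [ 1.3 -5.8  3. ]
0.027 0.0269 [-0.2 -5.2  2.4]
0.026 0.0264 [-1.3 -5.8  5.5]
0.025 0.0263 [-3.7 -5.5 12.4]
0.024 0.0262 [-5.8 -6.9 19.3]
7.6917 13.525028646262387 [-0.94982448  0.96674361 -0.02265711]
```

It bottomed at about 7 mm, so now I turn it.

```bash
python3 - <<'E'
from h import *
arm.move_l([.5327,.0598,.0255],rate=.02)
yaw=171
while yaw>96:
    yaw-=8 if yaw>115 else 3
    arm.goto([.5327,.0598,.0255],[180,0,yaw])
    T=arm.current_ft_torque(); print(yaw,arm.current_tool_rot()[2].round(1),arm.current_eef_pos().round(4),arm.current_ft_force().round(1),T.round(2),round(arm.current_effort()[5],2))
    if yaw<115 and abs(T[2])>.6: break
print(arm.current_clock(),arm.current_finger_gap()*88)
E
```

```text
163 163.0 [0.5331 0.0593 0.0263] [-1.3 -6.3  8.5] [-0.98  0.31 -0.03] 0.1
155 155.0 [0.5331 0.0593 0.0263] [-1.9 -6.9  9.1] [-1.07  0.35  0.05] 0.1
147 147.0 [0.5331 0.0592 0.0263] [-2.4 -7.   9.7] [-1.14  0.4  -0.05] 0.1
139 139.0 [0.533  0.0591 0.0263] [-2.3 -6.6  9.4] [-1.22  0.38 -0.03] 0.1
131 131.0 [0.5329 0.0591 0.0263] [-2.5 -7.3  9.2] [-1.22  0.42 -0.1 ] 0.1
123 123.0 [0.5329 0.059  0.0263] [-2.7 -6.8  8.6] [-1.24  0.47 -0.04] 0.1
115 115.0 [0.5328 0.059  0.0263] [-2.7 -6.9  9.9] [-1.22  0.55 -0.02] 0.1
112 112.0 [0.5328 0.059  0.0263] [-2.7 -7.9 10.6] [-1.26  0.56 -0.06] 0.01
109 109.0 [0.5327 0.059  0.0263] [-2.7 -7.6  9.4] [-1.3   0.58 -0.07] 0.01
106 106.1 [0.5327 0.059  0.0263] [-3.  -7.2  9.9] [-1.34  0.53  0.15] 0.21
103 103.1 [0.5327 0.0591 0.0263] [-2.6 -5.3  9.6] [-1.1   0.54  0.7 ] 0.73
10.75 13.807477145892584
```

The stop was felt at yaw ≈106°, as predicted. I'll release, lift, and look at the knob and the bolt.

```bash
python3 - <<'E'
from h import *
arm.goto([.5327,.0591,.026],[180,0,105.8]); gripper_to(.45)
arm.move_l([.5327,.0591,.13])
q=np.load('q.npy'); yaw=np.degrees(q[2])+90
shot('top','t2a')
arm.goto([q[0],q[1],.13],[180,0,yaw])
shot('wrist','w2'); print(arm.current_clock(),arm.current_eef_pos(),q,proj('w2',[q[0],q[1],.034]))
E
```

```text
12.9833 [0.63041006 0.0510604  0.12799493] [ 0.63189794  0.05114589 -0.09241594] [320.7484964  240.94586602]
```

View pics/w2.png

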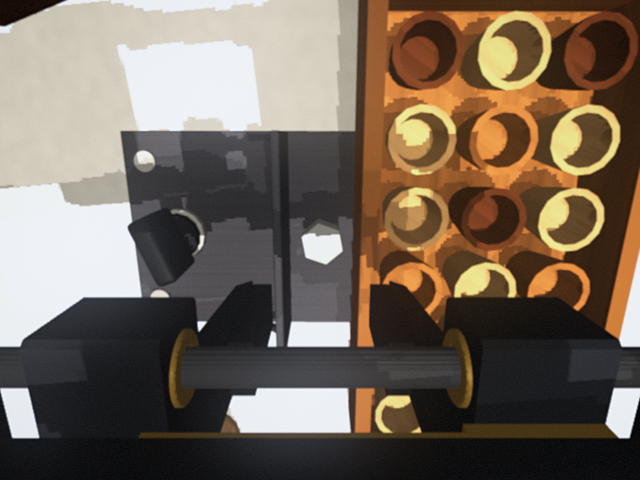

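The knob bar is turned about 66°, and the bolt is at (322,243), within about 1 mm of the prediction. The fingers are across the gap here, so I rotate 90° to close along y, then descend.

```bash
python3 - <<'E'
from h import *
q=np.load('q.npy'); yaw=np.degrees(q[2])+180
r=ray('w2',322,243,.034); x,y=(q[:2]+r[:2])/2; print(x,y)
arm.goto([x,y,.13],[180,0,yaw]); gripper_to(.6)
arm.wait(.2); shot('wrist','w3')
arm.move_l([x,y,.05]); print(arm.current_ft_force().round(1))
for z in (.03,.02,.013):
    arm.move_l([x,y,z],rate=.05); F=arm.current_ft_force(); print(z,F.round(1),arm.current_eef_pos().round(4))
    if np.linalg.norm(F)>12: break
else:
    gripper_to(0,40); arm.wait(.5)
    print(arm.current_finger_gap()*88,arm.current_grasp_force(),arm.current_ft_force().round(1))
shot('wrist','w4'); shot('scene','s4'); print(arm.current_clock())
a=cv2.imread('pics/w4.png');b=cv2.imread('pics/s4.png')[180:420,200:520]
cv2.imwrite('pics/c4.png',np.hstack([cv2.resize(a,(400,300)),cv2.resize(b,(400,300))]))
E
```

```text
0.6322361388826149 0.05042572091281035
[ 0.4  0.1 -0.2]
0.03 [ 0.4 -0.8  0.3] [0.6319 0.0504 0.0296]
0.02 [ 0.4 -0.1 -0.9] [0.6317 0.0504 0.0193]
0.013 [-0.8  0.5  0.2] [0.6318 0.0504 0.0124]
25.33999659341479 39.9994876049459 [ 0.6 -4.8  1. ]
18.05
```

View pics/c4.png

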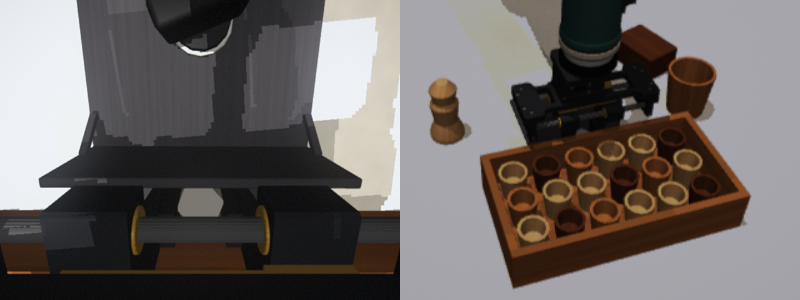

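The head sits between the fingers and the goods are undisturbed. The 25.3 mm gap is a bit over the 24 mm flats, so I'll let it settle and check.

```bash
python3 - <<'E'
from h import *
for i in range(3):
    arm.wait(.7); print(arm.current_finger_gap()*88,arm.current_grasp_force(),arm.current_ft_force().round(1),arm.current_ft_torque().round(2))
shot('wrist','w5')
gripper_to(0,55); arm.wait(1); print(arm.current_finger_gap()*88,arm.current_grasp_force())
shot('wrist','w6'); print(cv2.absdiff(cv2.imread('pics/w5.png'),cv2.imread('pics/w6.png'))[280:360,260:380].max(),arm.current_clock(),arm.current_eef_pos())
a=cv2.imread('pics/w6.png')[260:380,240:400];cv2.imwrite('pics/c6.png',cv2.resize(cv2.convertScaleAbs(a,alpha=1.5),None,fx=4,fy=4))
E
```

```text
25.019535340259285 39.999618753790855 [ 0.2 -5.6  1.7] [-0.83  0.02  0.11]
25.235602591040276 39.99976894352585 [ 0.2 -4.2  1.3] [-0.77 -0.01  0.1 ]
24.43340016817381 39.999611587263644 [-0.4 -5.   1.2] [-0.78 -0.04  0.04]
24.523140664450985 54.99965510331094
42 21.4667 [0.63238946 0.05000353 0.01315936]
```

View pics/c6.png

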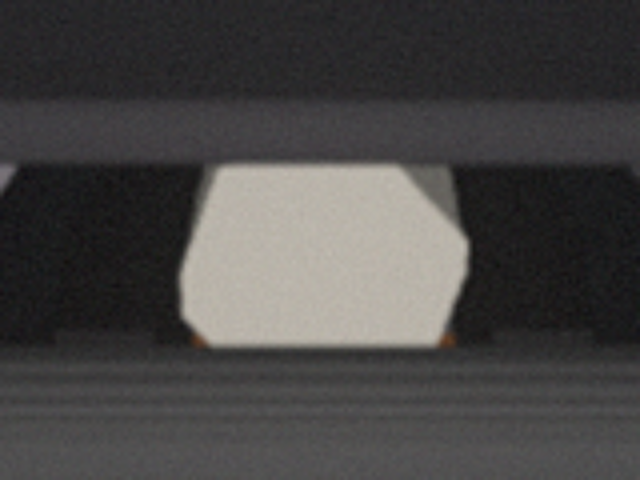

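The head's outline in this crop isn't clearly flat against the pads. I'll fit its angle in both frames.

```bash
python3 - <<'E'
from h import *
from scipy.optimize import least_squares
shot('wrist','w7'); print(arm.current_clock())
q=np.load('q.npy'); B=np.array([.6323,.0505])
for f in ('w4','w5','w6','w7'):
    im=cv2.imread(f'pics/{f}.png',0); m=np.zeros_like(im); m[300:346,260:380]=(im[300:346,260:380]>100)
    best=[]
    for a in range(0,60,2):
      for dx in np.arange(-.003,.0031,.001):
        for dy in np.arange(-.003,.0031,.001):
          P=[proj(f,[B[0]+dx+.012/np.cos(np.pi/6)*np.cos(t),B[1]+dy+.012/np.cos(np.pi/6)*np.sin(t),.034]) for t in np.radians(a)+np.arange(6)*np.pi/3]
          k=np.zeros_like(im); cv2.fillPoly(k,[np.round(P).astype(np.int32)],1); k[:301]=0;k[346:]=0
          best.append(((k!=m).sum(),a,dx,dy))
    best.sort(); print(f,m.sum(),[(int(s),a,round(x,3),round(y,3)) for s,a,x,y in best[:4]])
E
```

```text
21.5167
w4 2755 [(101, 34, np.float64(0.001), np.float64(-0.001)), (113, 38, np.float64(0.001), np.float64(-0.001)), (116, 36, np.float64(0.001), np.float64(-0.001)), (120, 32, np.float64(0.001), np.float64(-0.001))]
w5 2758 [(98, 34, np.float64(0.001), np.float64(-0.001)), (110, 38, np.float64(0.001), np.float64(-0.001)), (113, 36, np.float64(0.001), np.float64(-0.001)), (117, 32, np.float64(0.001), np.float64(-0.001))]
w6 2744 [(116, 34, np.float64(0.001), np.float64(-0.001)), (123, 42, np.float64(0.001), np.float64(-0.001)), (124, 38, np.float64(0.001), np.float64(-0.001)), (127, 36, np.float64(0.001), np.float64(-0.001))]
w7 2742 [(114, 34, np.float64(0.001), np.float64(-0.001)), (124, 38, np.float64(0.001), np.float64(-0.001)), (125, 42, np.float64(0.001), np.float64(-0.001)), (129, 36, np.float64(0.001), np.float64(-0.001))]
```

```bash
python3 - <<'E'
from h import *
q=np.load('q.npy');c,s=np.cos(q[2]),np.sin(q[2])
for p in ((215,165),(400,165),(180,275),(205,345),(468,240),(437,345)):
    u,v=np.array(p)/4+[240,260]-.4; X=ray('w6',u,v,.034)[:2]-q[:2]
    print(p,(1e3*np.array([c*X[0]+s*X[1],-s*X[0]+c*X[1]])).round(1))
d=np.load('pics/w6.npz'); print(d['R'].round(2),-d['R'].T@d['t'])
E
```

```text
(215, 165) [ -9.5 -10.9]
(400, 165) [-9.5  5.3]
(180, 275) [  1.2 -14.2]
(205, 345) [  8.3 -12.1]
(468, 240) [-2.2 11.5]
(437, 345) [8.3 8.9]
[[ 0.09  1.   -0.  ]
 [ 0.96 -0.09  0.26]
 [ 0.26 -0.03 -0.96]] [0.5655609  0.05596575 0.15998778]
```

The head is held about 15° off flat but looks steady. I'll check for creep over 4 s.

```bash
python3 - <<'E'
from h import *
g=[]
for i in range(8):
    arm.wait(.5); g.append(arm.current_finger_gap()*88)
print(np.round(g,2),arm.current_grasp_force(),arm.current_ft_torque().round(2)); shot('wrist','w8'); print(arm.current_clock())
w=lambda f:cv2.GaussianBlur(cv2.imread(f'pics/{f}.png',0)[300:346,270:372],(3,3),0)
for f in ('w4','w5','w6','w7'):
    m=cv2.absdiff(w(f),w('w8')); print(f,m.max(),(m>20).sum())
E
```

```text
[24.8  24.43 24.45 24.68 24.54 24.59 24.72 24.22] 54.99960729852319 [-0.79  0.01  0.03]
25.5667
w4 27 9
w5 27 9
w6 4 0
w7 4 0
```

The image and the grip did not change over 4 s, so I'm handing in.

```bash
python3 -c "
from h import *
print(arm.finish_job())"
```

```text
the job is handed in; nothing more can be done
None
```

The knob was pressed fully down, turned clockwise to its stop and let go; the arm now holds the bolt head still at 55 N, about 15° off flat by my image estimate, with the wooden goods undisturbed, and the job was handed in at about 26 s (no verdict was returned).

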